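# Spring check on two paper joggers

## Robot

A 6-joint arm with a two-finger parallel gripper is mounted at the origin on the work surface. World frame = base frame: x ahead of the robot, y to its left, z up, the work surface at z = 0. Lengths are in m, angles in rad, forces in N, time in s.
With the tool pointing down it reaches from about 0.3 to 0.85 m from the base axis. Payload 5.4 kg.
Tool frame: the origin (TCP) lies on the centre line of the jaws, within the pads' length; the fingertips stand 14 mm ahead of it and the grasp point (between the pads) lies 5 mm behind it; y points along the fingers, x is the direction in which the jaws open and shut, and the axes are right-handed (so a half turn about y gives the same grasp; the last joint's range is limited). The gripper opens to 85 mm and grips with 20 to 120 N. Pads are 22 mm wide; open, the fingers measure 114 mm over their backs; the gripper's body (76 mm by 85 mm) begins 54 mm behind the grasp point. The pads swing forward as they close: fully open they stand 13 mm farther back than shut.
Start: joints at [-1.331, 0.158, 1.597, -0, 1.386, -0.21], TCP at [0.25, -0.518, 0.245] pointing down, gripper open.
Joint ranges: [-2.91, 2.91], [-0.94, 2.29], [0.18, 2.7], [-1.29, 4.43], [0.17, 2.64], [-3, 3]. Speed limits (rad/s): [2.57, 2.57, 3.14, 3.14, 3.14, 3.14].

## Interface

Orientations are given as [roll, pitch, yaw] about the fixed x, y, z axes, in that order (R = Rz(yaw) Ry(pitch) Rx(roll)).
In Python, from bench import bot gives the robot as it stands. The module is installed in compiled form; this text tells all that it offers.
- The arm moves only by the shell command python3 -m crank 'ROWS'. ROWS is JSON, a list of rows, each an object with "claw": the closure, from -1 (fully open) to 1 (shut), so that 0 is half open; "xyz": the shift along the tool's x, y, z in units of 0.12 m (1.0 is 0.12 m), a list of three; "delta_rot": the turn, a rotation vector about the tool's x, y, z in units of 2 rad (1.0 is 2 rad), a list of three. A call has 1 to 8 rows; each row is the pose to reach, as a shift and turn from the pose commanded when the call began, along the tool's axes at that moment; what a row does not reach only later rows make up. A row lasts 1/10 s, in which the tool goes at most 50 mm and 8.59 degrees, less where a joint would pass 70% of its speed; a pose out of reach is approached as far as the arm can. A call with a number of a shift or a turn outside -1 to 1 is refused whole. A call with a gripper value outside its range is refused whole. The fingers move at their own pace and stop on an object; the grip force is fixed at half the most. Time passes only in rows, so rows that repeat a pose let the fingers close. It gives the time, the measured TCP pose, the force and the opening at its end, in the units of the state.
- bot.get_state(): the state, without advancing time (a new reading comes with each control period).
- bot.camera(name): name is "scene" or "top"; returns the picture (400x640x3 uint8, red, green, blue); there is no depth.
- bot.camera_info(name): a dict with "camera_matrix" (3x3 intrinsics, pixels), "rvec" (rotation vector, rad) and "tvec" (3), from world to camera coordinates, as OpenCV has them. Camera axes: x right, y down, z forward; pixel columns grow to the right and rows downward; lengths in m; the calibration is good to about 2 mm. A picture is of the moment at which its call begins. camera_info takes no time and is no camera call.
- bot.job_done(): hands the job in, once; it reports no verdict.
Trained networks look in the newest picture that a camera, given by its name, has taken for a name from the list of things; names that differ only in an ending like _2 or _b are one class to them, and where a whole thing is asked for, a point or a joint stands for the part that bears it (a point fixed in the world has none). Each returns a list of dicts, best first, with "score" (0 to 1); they miss things now and then, are a little off and sometimes report something else, mostly with a low value. They report only what shows in the picture. A call takes as long as a camera call. They do not tell look-alikes from the thing itself.
- bot.find_in(query, camera): "extent" ([left, top, width, height] in pixels, round what is visible of it).
- bot.spot_point(query, camera): "position" ([column, row] in pixels: a listed point, or the origin of a listed thing).
The state is a dict: "time": time; "qpos": joint angles; "qvel": joint speeds; "effort": joint torques, N m; "eef_pos": TCP position; "tcp_rot": TCP orientation; "wrist_force": force on the tool from outside, world axes, zero at the start; "torque": the same for the moment, N m; "finger_gap": finger opening in m.
Only numpy, scipy, OpenCV 4.12 (cv2) and the standard library are available. Lean on these libraries where they do the work, as an engineer would, in place of code of your own. Each camera call takes 0.05 s, during which the arm holds its last target.

## Task

Check the springs of the two paper joggers, the large one first and then the small one: with the fingertips press down the round pad on the tray's corner until the needle is level with the tip of the black marker on its scale, without pushing clearly past it, hold it there for about a second, then let go so that the tray springs back. Press only: do not lift the trays, and leave the markers and the tape, cards and glue bottle where they are.

Things in the scene. Friction and masses are not known exactly. Their poses are not given: they have to be found in the camera images.
- large (a joint): tilt of the large jogger's tray: 0 is its resting level, positive as the pad corner goes down (rad); hard stops at -0.06 and +0.33. Centring spring 4.5 N m/rad, well damped, returns it to level by itself.
- large_pad (a point): Large jogger: centre of the top face of the round black rubber press pad (28 mm across, 8 mm high) on the free corner of a bare aluminium tray 170 x 140 mm. Pad top is 85 mm above the table at rest. The tray tilts about its diagonal, so this corner sinks (0.77 mm of pad travel per mm of pointer travel; pressing takes about 4.2 to 9.0 N on the pad at the mark). Axes at rest: x towards the scale, z up. Two 12 mm high fences run along the two edges away from the pad.
- large_pointer (a point): Large jogger: tip of the black tapered needle (20 mm long, 10 mm thick at its root) carried by the tray corner, 75 mm above the table at rest; it lies about 58 mm along the jogger's own x and 14 mm along its -y from the pad centre, in front of an upright scale whose top is 81 mm above the table (scale plate 6 mm thick, near face 44 mm beyond the pad centre in x).
- large_mark (a point): Large jogger: tip of the black marker rider (10 mm high block with a 14 mm long tapered tip) on the scale, pointing at the needle with 3 mm between the tips. It is set somewhere 9 to 19 mm below the needle's resting height and stays there. Axes: z up. The pointer is at the mark when the two tips have the same height.
- small (a joint): tilt of the small jogger's tray: 0 is its resting level, positive as the pad corner goes down (rad); hard stops at -0.06 and +0.33. Centring spring 2.2 N m/rad, well damped, returns it to level by itself.
- small_pad (a point): Small jogger: centre of the top face of the round black rubber press pad (28 mm across, 8 mm high) on the free corner of a bare aluminium tray 130 x 110 mm. Pad top is 77 mm above the table at rest. The tray tilts about its diagonal, so this corner sinks (0.70 mm of pad travel per mm of pointer travel; pressing takes about 3.7 to 7.7 N on the pad at the mark). Axes at rest: x towards the scale, z up. Two 12 mm high fences run along the two edges away from the pad.
- small_pointer (a point): Small jogger: tip of the black tapered needle (20 mm long, 10 mm thick at its root) carried by the tray corner, 67 mm above the table at rest; it lies about 58 mm along the jogger's own x and 14 mm along its -y from the pad centre, in front of an upright scale whose top is 73 mm above the table (scale plate 6 mm thick, near face 44 mm beyond the pad centre in x).
- small_mark (a point): Small jogger: tip of the black marker rider (10 mm high block with a 14 mm long tapered tip) on the scale, pointing at the needle with 3 mm between the tips. It is set somewhere 9 to 19 mm below the needle's resting height and stays there. Axes: z up. The pointer is at the mark when the two tips have the same height.
- tape: roll of amber tape lying flat, 90 mm across, 24 mm high, loose bystander; origin at the centre of its underside
- cards: banded brick of white cards 55 x 90 x 36 mm, loose bystander; origin at the centre of its underside
- glue: white glue bottle 44 mm across, 90 mm high, loose bystander; origin at the centre of its underside
Things that resemble listed ones, but are neither listed nor needed, are in the scene too. Leave any pink or purple look-alike of the part that bears small alone.

How it is judged:
On the way, in this order (a step that is already met when the one before it is completed fails the run):
1. the large jogger's pointer is held level with its mark, within 4 mm, for 0.6 s (z of large_pointer in the frame of large_mark between -0.004 and 0.004 m), for 0.6 s.
2. the large tray is let go and is back at its resting level (value of joint large between -0.03 and 0.03 rad and velocity of joint large between -0.05 and 0.05 rad/s), for 0.2 s.
3. the small jogger's pointer is held level with its mark, within 4 mm, for 0.6 s (z of small_pointer in the frame of small_mark between -0.004 and 0.004 m), for 0.6 s.
4. the small tray is let go and is back at its resting level (value of joint small between -0.03 and 0.03 rad and velocity of joint small between -0.05 and 0.05 rad/s), for 0.2 s.
At the end, for the whole second after the job is handed in: both trays are back at their resting level (within 0.03 rad) and still, and tape, cards and glue bottle are within 15 mm of where they stood (all of step 2 and all of step 4 and distance of each of tape, cards, glue from where it was at the start of the episode below 0.015 m); the robot touches nothing.
It fails at once if a pointer goes more than 8 mm below its mark (z of large_pointer in the frame of large_mark below -0.008 m or z of small_pointer in the frame of small_mark below -0.008 m).
It fails at once if a tray's pad corner is lifted by more than 0.045 rad (value of joint any of large, small below -0.045 rad).
It fails at once if a marker is shifted by more than 3 mm (distance of any of large_mark, small_mark from where it was at the start of the episode above 0.003 m).
It fails at once if the tape, cards or glue bottle is lifted or moved by more than 15 mm (distance of any of tape, cards, glue from where it was at the start of the episode above 0.015 m).
It also fails if it takes over 51 s, if anything falls off the work surface, if the arm or the gripper's body presses on something with over 40 N, if the wrist force passes 120 N, or if a joint passes its speed limit or range.

## Working session

There is one attempt and no reset: what is moved stays moved. The work goes in short steps, Python scripts to look and compute and a shell command to move; the robot and the scene stay as the last step left them, time stands still between calls to the robot, and variables do not carry over. Pictures are saved under pics/ and viewed, and the job is handed in when it is done.

```bash
mkdir -p pics; cat > h.py <<'E'
import numpy as np, cv2
from bench import bot
def K(n):
    i=bot.camera_info(n); return np.array(i["camera_matrix"]),np.array(i["rvec"],float).reshape(3),np.array(i["tvec"],float).reshape(3)
def proj(n,p):
    k,r,t=K(n); return cv2.projectPoints(np.array(p,float).reshape(-1,3),r,t,k,None)[0].reshape(-1,2)
def atz(n,px,z):
    k,r,t=K(n); R=cv2.Rodrigues(r)[0]; d=R.T@np.linalg.inv(k)@np.array([px[0],px[1],1.]); c=-R.T@t
    return c+d*(z-c[2])/d[2]
def snap(n,f):
    im=bot.camera(n); cv2.imwrite("pics/"+f,im[:,:,::-1]); return im
E
python3 - <<'E'
from h import *
s=bot.get_state();print(s)
for n in("scene","top"):
    snap(n,n+"0.png")
    k,r,t=K(n);print(n,k[0,0],-cv2.Rodrigues(r)[0].T@t)
    for q in("large_pad","large_pointer","large_mark","small_pad","small_pointer","small_mark"):
        print(q,[(round(d["score"],2),np.round(d["position"],1).tolist()) for d in bot.spot_point(q,n)[:4]])
E
```

```text
{'time': 0.0, 'qpos': array([-1.33111734e+00,  1.59077959e-01,  1.59824045e+00, -2.39328264e-06,
        1.38618807e+00, -2.10105242e-01]), 'qvel': array([-0.00070892,  0.00177428, -0.00097146,  0.00066485, -0.00060493,
       -0.00092212]), 'effort': array([ 4.84254197e-04, -3.96000016e+01, -3.31427264e+01, -1.63066420e-04,
        8.38373060e-03,  1.55867895e-05]), 'eef_pos': array([ 0.24983149, -0.51725067,  0.24429651]), 'tcp_rot': array([-1.57039947,  0.00187222, -1.12101129]), 'wrist_force': array([-0.53109535, -0.26607452, -0.41556299]), 'torque': array([-0.01883446, -0.01091784, -0.00952178]), 'finger_gap': 0.08541053164331601}
scene 392.153241496253 [ 1.43102674 -0.19565694  0.73269749]
large_pad [(0.57, [279.2, 230.7])]
large_pointer [(0.95, [278.4, 247.2])]
large_mark [(0.53, [277.1, 252.0])]
small_pad [(0.71, [453.1, 186.0]), (0.6, [456.0, 276.1]), (0.56, [400.2, 156.0]), (0.55, [391.6, 211.0])]
small_pointer [(0.96, [387.9, 228.3]), (0.83, [445.0, 301.2]), (0.65, [396.7, 168.9])]
small_mark [(0.61, [385.1, 234.3]), (0.61, [442.3, 300.7]), (0.44, [452.7, 204.0])]
top 464.70060016852165 [0.22393851 0.00549871 1.49509836]
large_pad [(0.77, [372.3, 171.5])]
large_pointer [(0.97, [376.4, 156.0])]
large_mark []
small_pad [(0.79, [267.1, 174.2]), (0.74, [205.8, 280.7]), (0.71, [250.7, 87.6]), (0.6, [181.3, 208.3])]
small_pointer [(0.7, [274.1, 156.8]), (0.63, [219.8, 267.9])]
small_mark [(0.58, [273.5, 160.6]), (0.55, [226.2, 265.7]), (0.53, [268.3, 78.0]), (0.48, [192.6, 189.5])]
```

View pics/scene0.png

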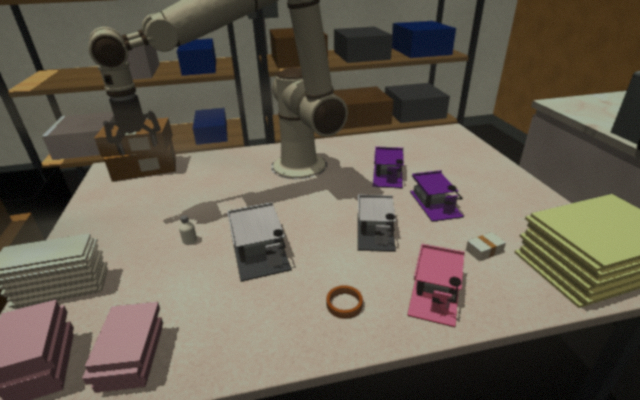

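View pics/top0.png

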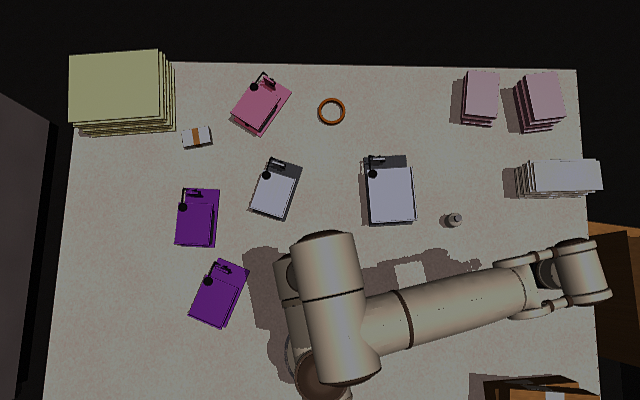

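```bash
python3 - <<'E'
import cv2
im=cv2.imread("pics/scene0.png")
c=im[195:325,240:500]; cv2.imwrite("pics/c1.png",cv2.resize(c,None,fx=3,fy=3,interpolation=cv2.INTER_CUBIC))
im=cv2.imread("pics/top0.png")
c=im[140:290,160:400]; cv2.imwrite("pics/c2.png",cv2.resize(c,None,fx=3.3,fy=3.3,interpolation=cv2.INTER_CUBIC))
E
```

```text
(no output)
```

View pics/c1.png

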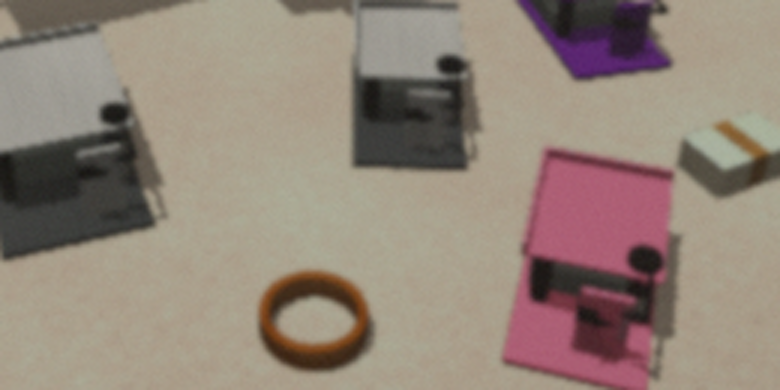

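View pics/c2.png

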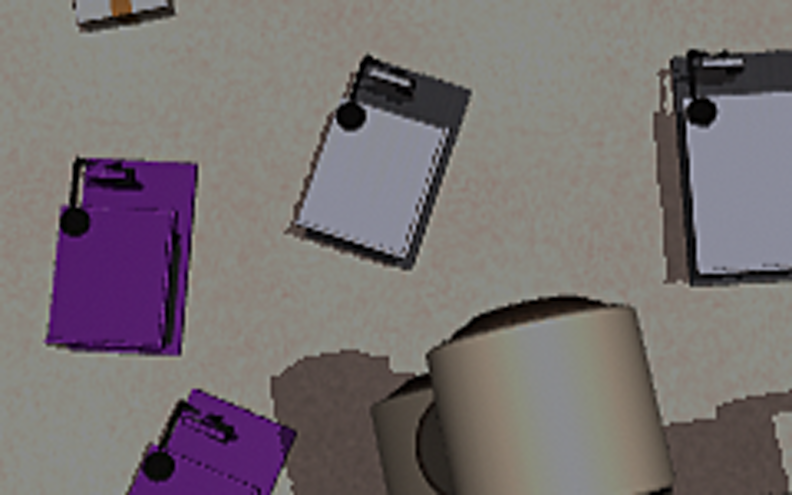

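```bash
python3 - <<'E'
from h import *
print("L pad top",atz("top",(372.3,171.5),.085),"scene",atz("scene",(279.2,230.7),.085))
print("L ptr",atz("top",(376.4,156),.075),atz("scene",(278.4,247.2),.075))
print("S pad",atz("top",(267.1,174.2),.077),atz("scene",(391.6,211),.077))
print("S ptr",atz("top",(274.1,156.8),.067),atz("scene",(387.9,228.3),.067))
E
```

```text
L pad top [ 0.55400681 -0.14653608  0.085     ] scene [ 0.54572478 -0.14062016  0.085     ]
L ptr [ 0.60664707 -0.16028828  0.075     ] [ 0.60502098 -0.15090059  0.075     ]
S pad [0.53974428 0.18112727 0.077     ] [0.51887509 0.19978842 0.077     ]
S ptr [0.59887303 0.16258928 0.067     ] [0.58581825 0.16402524 0.067     ]
```

```bash
python3 - <<'E'
from h import *
ims=[bot.camera("scene").astype(float) for _ in range(4)]
print(np.abs(ims[0]-ims[1]).mean())
im=np.mean(ims,0)
np.save("sc.npy",im)
def crop(x0,y0,w,h):
    c=np.clip((im[y0:y0+h,x0:x0+w]-10)*1.7,0,255).astype(np.uint8)[:,:,::-1]
    return cv2.resize(c,None,fx=13,fy=13,interpolation=cv2.INTER_CUBIC)
cv2.imwrite("pics/z.png",np.hstack([crop(262,224,30,40),crop(372,206,30,40)]))
E
```

```text
1.6645455729166667
```

View pics/z.png

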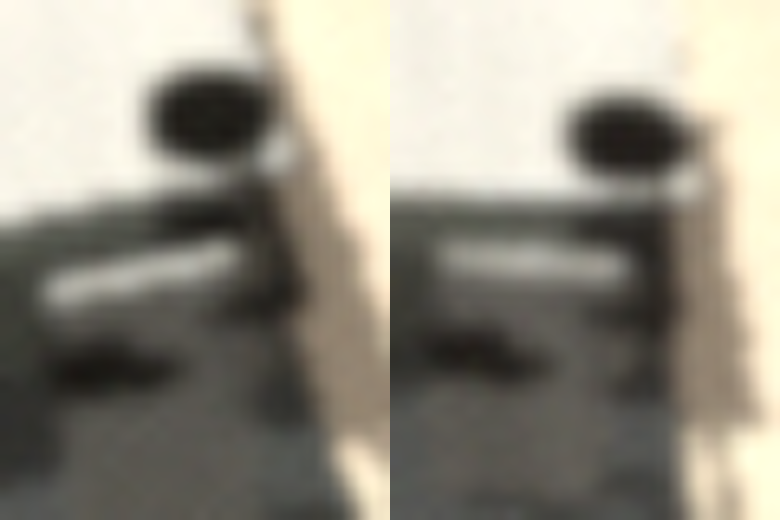

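```bash
cat > fit.py <<'E'
from h import *
from scipy.optimize import least_squares
def c2(u,v): return ((u)/3.3+160-.35,(v)/3.3+140-.35)
def z(u,v,x0,y0): return (u/13+x0-.46,v/13+y0-.46)
J={}
J["L"]=dict(pt=c2(701,112),ps=(278.2-.46,231.7-.46),h=.085,e=[c2(685,95),c2(697,272)],plate=(z(240,250,262,224),z(45,293,262,224)),mark=z(180,372,262,224),ptr=z(215,310,262,224))
J["S"]=dict(pt=c2(350,116),ps=(390.2-.46,215.4-.46),h=.077,e=[c2(448,130),c2(408,262)],plate=(z(628-390,262,372,206),z(440-390,258,372,206)),mark=z(545-390,363,372,206),ptr=z(600-390,300,372,206))
for n,j in J.items():
    a=atz("top",j["pt"],j["h"]);b=atz("scene",j["ps"],j["h"])
    e0,e1=[atz("top",p,j["h"]-.015) for p in j["e"]]; d=e0-e1; yaw=np.arctan2(d[1],d[0])
    print(n,"pad top",a[:2],"scene",b[:2],"yaw",np.degrees(yaw))
    c,s=np.cos(yaw),np.sin(yaw)
    for nm,p in(("mean",(a+b)/2),("scene",b)):
        f=lambda x,y,zz:p*[1,1,0]+np.array([c*x-s*y,s*x+c*y,zz])
        print(" ",nm,p,"ptr pred",proj("scene",f(.058,-.014,j["h"]-.010)),"obs",j["ptr"])
        print("   plate top pred",proj("scene",[f(.047,q,j["h"]-.004) for q in(-.01,-.02,-.05)]).tolist(),"obs",j["plate"])
        for dz in(.009,.014,.019): print("   mark",dz,proj("scene",[f(.058,-.017,j["h"]-.01-dz),f(.058,-.031,j["h"]-.01-dz)]).tolist())
        print("   obs",j["mark"])
E
python3 fit.py
```

```text
L pad top [ 0.54734107 -0.14586498] scene [ 0.54723431 -0.14487322] yaw 4.140162198887588
  mean [ 0.54728769 -0.1453691   0.085     ] ptr pred [[276.86124154 247.70520953]] obs (278.07846153846157, 247.38615384615383)
   plate top pred [[277.3624165678899, 243.17787516326365], [273.67213267768057, 243.90842141387213], [262.504534612244, 246.11921254478017]] obs ((280.0015384615385, 242.77076923076922), (265.0015384615385, 246.07846153846154))
   mark 0.009 [[276.04461487848897, 250.5626904663122], [270.8576855360194, 251.61123635655633]]
   mark 0.014 [[276.20793576991815, 252.01566274336673], [271.0348703875905, 253.06592421063235]]
   mark 0.019 [[276.3704195664069, 253.4611878669612], [271.2111443308506, 254.51313350633015]]
   obs (275.3861538461539, 252.1553846153846)
  scene [ 0.54723431 -0.14487322  0.085     ] ptr pred [[277.04473235 247.66420264]] obs (278.07846153846157, 247.38615384615383)
   plate top pred [[277.5446926193276, 243.13767587452844], [273.8552533755271, 243.86804598433008], [262.6902232404251, 246.07830172967562]] obs ((280.0015384615385, 242.77076923076922
[... 1156 characters left out ...]
7693)
  scene [0.53718711 0.1870558  0.077     ] ptr pred [[386.63375532 229.36043473]] obs (387.69384615384615, 228.61692307692306)
   plate top pred [[387.80986206090074, 225.3777085284181], [384.2819911643403, 225.35997199352252], [373.7161677435733, 225.30685182521205]] obs ((389.84769230769234, 225.69384615384615), (375.3861538461539, 225.38615384615383))
   mark 0.009 [[385.370205983783, 231.90117458508632], [380.4297681413746, 231.87248431256097]]
   mark 0.014 [[385.2601293232344, 233.30642076595564], [380.33163362881913, 233.27697324368393]]
   mark 0.019 [[385.15058097916597, 234.70492242248733], [380.233969839756, 234.67472523876356]]
   obs (383.4630769230769, 233.46307692307693)
```

```bash
cat > to.py <<'E'
import sys
from h import *
from scipy.spatial.transform import Rotation as Ro
def need(x,y,z):
    s=bot.get_state(); R=Ro.from_euler("xyz",s["tcp_rot"]).as_matrix()
    print("t",s["time"],"p",np.round(s["eef_pos"],4),"F",np.round(s["wrist_force"],2),"q",np.round(s["qpos"],2),"units",np.round(R.T@(np.array([x,y,z])-s["eef_pos"])/.12,3))
if __name__=="__main__": need(*map(float,sys.argv[1:4]))
E
python3 - <<'E'
from h import *
A={}
for i in range(5):
    bot.camera("scene")
    for q in("large_pointer","large_mark","small_pointer","small_mark"):
        for d in bot.spot_point(q,"scene"):
            p=d["position"]
            if q[0]=="l" or abs(p[0]-386)<8 and 215<p[1]<245: A.setdefault(q,[]).append(np.round(p,1).tolist())
for q in A: print(q,np.mean(A[q],0),A[q])
E
python3 to.py .547 -.1455 .12
python3 -m crank '[{"claw":1,"xyz":[-0.43,0,0.89],"delta_rot":[0,0,0]},{"claw":1,"xyz":[-0.43,0,0.89],"delta_rot":[0,0,0]},{"claw":1,"xyz":[-0.43,0,0.89],"delta_rot":[0,0,0]}]'
```

```text
large_pointer [281.7        242.44285714] [[279.8, 247.7], [190.9, 242.3], [279.0, 248.0], [278.0, 247.0], [387.9, 215.0], [278.0, 250.0], [278.3, 247.1]]
large_mark [280.43333333 248.08333333] [[274.6, 255.2], [191.4, 242.1], [388.3, 229.1], [275.7, 251.3], [274.2, 256.1], [278.4, 254.7]]
small_pointer [387.84 228.7 ] [[387.6, 230.5], [388.4, 228.5], [388.5, 228.6], [387.5, 226.0], [387.2, 229.9]]
small_mark [387.8  235.55] [[389.6, 235.5], [386.4, 234.7], [387.0, 237.1], [388.2, 234.9]]
t 2.15 p [ 0.25   -0.5178  0.2453] F [ 0.92  0.12 -0.66] q [-1.33  0.16  1.6  -0.    1.39 -0.21] units [-1.718  1.044  3.578]
time: 2.45
eef_pos: [0.3256, -0.422, 0.2452]
tcp_rot: [-1.57, 0.001, -1.119]
wrist_force: [0.3, -0.3, 0.5]
finger_gap: 0.0436
```

```bash

python3 -m crank '[{"claw":1,"xyz":[-0.43,0,0.89],"delta_rot":[0,0,0]},{"claw":1,"xyz":[-0.43,0,0.89],"delta_rot":[0,0,0]},{"claw":1,"xyz":[-0.43,0,0.89],"delta_rot":[0,0,0]}]'
python3 -m crank '[{"claw":1,"xyz":[-0.43,0,0.89],"delta_rot":[0,0,0]},{"claw":1,"xyz":[-0.43,0,0.89],"delta_rot":[0,0,0]},{"claw":1,"xyz":[-0.43,0,0.89],"delta_rot":[0,0,0]}]'
python3 to.py .547 -.1455 .12
```

```text
time: 2.75
eef_pos: [0.3994, -0.3288, 0.2454]
tcp_rot: [-1.57, 0.0, -1.118]
wrist_force: [0.0, -1.4, -0.5]
finger_gap: 0.0002
time: 3.05
eef_pos: [0.4731, -0.2358, 0.2455]
tcp_rot: [-1.57, 0.0, -1.118]
wrist_force: [-0.7, -0.8, 0.2]
finger_gap: -0.0004
t 3.05 p [ 0.4731 -0.2358  0.2455] F [-0.67 -0.77  0.23] q [-0.69  0.04  1.73  0.    1.38  0.43] units [-0.407  1.047  0.882]
```

```bash
cat > seg.py <<'E'
# synthesize dark marker/needle template and fit mark depth against averaged start picture
from h import *
E
python3 - <<'E'
import numpy as np
im=np.load("sc.npy").mean(2)
print("L cols 264-286 rows 240-258");print(np.round(im[240:259,264:288]).astype(int))
print("S cols 373-396 rows 222-240");print(np.round(im[222:241,372:396]).astype(int))
E
```

```text
L cols 264-286 rows 240-258
[[117 105 101  96  89  79  71  68  65  57  47  39  35  32  30  30  33  35
   38  54  74  83  88 102]
 [ 82  72  68  68  66  61  59  58  57  51  42  35  31  31  32  34  33  39
   37  48  67  80  87  93]
 [ 62  60  59  58  58  56  56  56  55  52  49  50  52  59  68  64  52  44
   42  44  59  76  84  88]
 [ 55  55  56  55  57  56  61  68  73  80  84  89  93  97 102  92  68  50
   43  38  52  73  82  86]
 [ 52  57  65  73  79  84  92 100 105 108 111 114 114 106  96  83  63  50
   42  37  45  69  82  85]
 [ 52  70  92 104 108 110 113 115 110 102  97  95  92  83  73  63  53  46
   40  34  41  58  78  85]
 [ 54  79 102 108 103  95  93  93  86  76  70  70  68  65  58  52  43  37
   34  30  36  54  75  84]
 [ 52  67  82  84  78  70  67  66  64  63  60  61  62  56  51  42  36  32
   30  33  42  60  77  85]
 [ 47  55  61  64  61  59  58  58  60  60  60  60  59  52  47  42  38  37
   35  41  54  71  81  86]
 [ 42  46  51  54  54  51  49  51  55  58  59  60  58  56  51  50  48  47
   43  46  58  76  84  87]
 [ 42  40  42  42  40  38  38  40  49  53  54  54  58  57  56 
[... 2095 characters left out ...]
40  40  39  37  37  36  33  31  32  38  44  52  60  63  60  57  55
   48  41  44  56  76  84]
 [ 45  45  48  51  52  51  50  47  43  44  48  54  59  63  62  58  54  48
   43  41  43  55  75  86]
 [ 51  53  56  60  61  58  58  57  55  56  58  61  64  64  64  60  56  50
   45  45  46  57  74  84]
 [ 57  58  62  62  61  60  62  60  59  61  63  64  65  65  65  63  62  57
   55  54  56  60  73  84]
 [ 60  60  60  62  63  62  60  60  61  61  63  63  64  65  65  64  63  62
   60  58  60  66  77  94]
 [ 60  60  60  61  62  61  61  61  62  62  61  63  64  65  65  64  64  62
   59  59  61  68  91 111]
 [ 60  60  60  62  61  62  61  59  60  60  62  64  65  66  64  63  61  61
   61  60  61  69  94 120]]
```

```bash

python3 -m crank '[{"claw":1,"xyz":[-0.2,0.1,0.44],"delta_rot":[0,0,0]},{"claw":1,"xyz":[-0.41,0.4,0.88],"delta_rot":[0,0,0]},{"claw":1,"xyz":[-0.41,0.8,0.88],"delta_rot":[0,0,0]},{"claw":1,"xyz":[-0.41,1,0.88],"delta_rot":[0,0,0]},{"claw":1,"xyz":[-0.41,1,0.88],"delta_rot":[0,0,0]},{"claw":1,"xyz":[-0.41,1,0.88],"delta_rot":[0,0,0]}]'
python3 to.py .547 -.1455 .104
python3 - <<'E'
from h import *
im=snap("top","t1.png"); s=snap("scene","s1.png")
cv2.imwrite("pics/t1z.png",np.hstack([cv2.resize(im[130:210,330:430,::-1],None,fx=4,fy=4,interpolation=2),cv2.resize(s[190:270,230:330,::-1],None,fx=4,fy=4,interpolation=2)]))
E
```

```text
time: 3.65
eef_pos: [0.5448, -0.149, 0.1257]
tcp_rot: [-1.571, 0.0, -1.121]
wrist_force: [-0.1, -0.5, 1.5]
finger_gap: 0.0001
t 3.65 p [ 0.5448 -0.149   0.1257] F [-0.11 -0.5   1.47] q [-0.48  0.25  1.73 -0.    1.15  0.64] units [-0.018  0.181  0.03 ]
```

View pics/t1z.png

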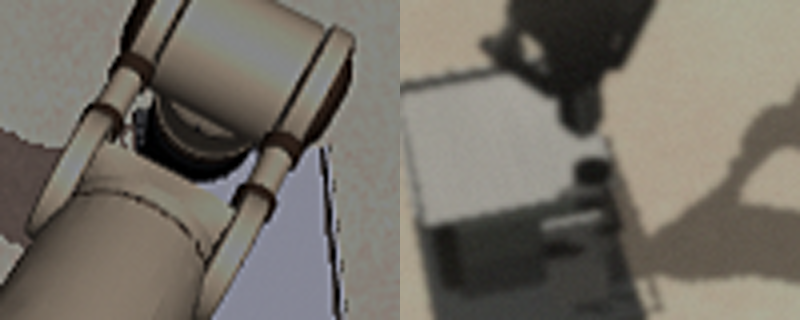

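The right half shows the closed fingertips just above the large pad (pad near scene pixel 278,232), with the needle and marker unobstructed. I'll go down to just above the pad next.

```bash

python3 -m crank '[{"claw":1,"xyz":[-0.018,0.1,0.03],"delta_rot":[0,0,0]},{"claw":1,"xyz":[-0.018,0.18,0.03],"delta_rot":[0,0,0]},{"claw":1,"xyz":[-0.018,0.18,0.03],"delta_rot":[0,0,0]},{"claw":1,"xyz":[-0.018,0.18,0.03],"delta_rot":[0,0,0]}]'
python3 to.py .547 -.1455 .099
cat > w.py <<'E'
import sys
from h import *
from to import need
n=sys.argv[1]; u0,v0={"L":(262,224),"S":(372,206)}[n]
im=np.mean([bot.camera("scene").astype(float) for _ in range(3)],0)
g=im.mean(2)
a={"L":(240,259,264,284),"S":(224,241,372,393)}[n]
print(np.round(g[a[0]:a[1],a[2]:a[3]]).astype(int))
c=np.clip((im[v0:v0+40,u0:u0+30]-10)*1.7,0,255).astype(np.uint8)[:,:,::-1]
cv2.imwrite("pics/%s.png"%sys.argv[2],cv2.resize(c,None,fx=13,fy=13,interpolation=cv2.INTER_CUBIC))
for q in({"L":"large","S":"small"}[n]+"_pointer",{"L":"large","S":"small"}[n]+"_mark"): print(q,[np.round(d["position"],1).tolist() for d in bot.spot_point(q,"scene")])
need(0,0,0)
E
```

```text
time: 4.15
eef_pos: [0.5469, -0.1453, 0.1034]
tcp_rot: [-1.571, 0.001, -1.121]
wrist_force: [0.2, 0.0, -0.9]
finger_gap: -0.0005
t 4.15 p [ 0.5469 -0.1453  0.1034] F [ 0.24  0.04 -0.94] q [-0.47  0.29  1.74 -0.    1.11  0.65] units [0.002 0.036 0.   ]
```

```bash

python3 -m crank '[{"claw":1,"xyz":[0,0.035,0],"delta_rot":[0,0,0]},{"claw":1,"xyz":[0,0.07,0],"delta_rot":[0,0,0]},{"claw":1,"xyz":[0,0.07,0],"delta_rot":[0,0,0]},{"claw":1,"xyz":[0,0.07,0],"delta_rot":[0,0,0]}]'
python3 to.py .547 -.1455 .0886;python3 to.py .547 -.1455 .0886
```

```text
time: 4.55
eef_pos: [0.5478, -0.1455, 0.0958]
tcp_rot: [-1.57, -0.001, -1.121]
wrist_force: [2.3, 1.1, 2.2]
finger_gap: 0.0003
t 4.55 p [ 0.5478 -0.1455  0.0958] F [2.28 1.1  2.16] q [-0.47  0.3   1.75  0.    1.1   0.65] units [-0.003  0.06  -0.006]
t 4.55 p [ 0.5478 -0.1455  0.0958] F [2.28 1.1  2.16] q [-0.47  0.3   1.75  0.    1.1   0.65] units [-0.003  0.06  -0.006]
```

```bash

python3 -m crank '[{"claw":1,"xyz":[0,0.02,0],"delta_rot":[0,0,0]},{"claw":1,"xyz":[0,0.045,0],"delta_rot":[0,0,0]},{"claw":1,"xyz":[0,0.045,0],"delta_rot":[0,0,0]}]'
python3 w.py L p1
```

```text
time: 4.85
eef_pos: [0.548, -0.1453, 0.0904]
tcp_rot: [-1.569, -0.001, -1.121]
wrist_force: [0.3, 2.1, 5.9]
finger_gap: 0.0003
[[150 150 147 145 134 114  97  86  82  79  77  74  71  64  57  51  42  39
   53  71]
 [140 135 135 129 112  91  79  72  70  67  64  61  57  53  50  45  38  32
   43  63]
 [110 102  98  91  79  69  63  59  58  55  55  57  59  64  69  66  46  32
   36  55]
 [ 74  65  63  60  59  58  62  66  73  78  82  89  93  96 100  91  64  40
   36  52]
 [ 53  56  64  73  80  84  91  99 105 108 111 114 111 105  95  82  59  43
   37  47]
 [ 53  68  90 102 108 108 112 114 109 101  96  94  92  84  72  61  53  47
   38  39]
 [ 53  78 102 107 101  95  93  92  85  76  69  66  66  64  59  54  52  50
   40  38]
 [ 50  66  82  83  76  69  66  66  64  61  60  60  62  61  59  57  53  51
   44  36]
 [ 45  52  62  64  62  59  56  58  59  61  58  60  59  59  57  57  52  49
   42  34]
 [ 42  44  51  52  52  50  48  50  56  58  58  58  59  58  55  52  50  44
   39  31]
 [ 39  38  41  41  40  37  37  39  46  52  52  53  56  54  49  44  40  36
   30  27]
 [ 39  35  33  31  28  28  26  30  34  39  42  43  48  50  47  42  38  34
   31  27]
 [ 40  33  29  24  23  23  23  25  27  28  33  40  47  51  51  48  47  42
   37  32]
 [ 36  32  28  27  26  26  28  30  32  36  41  47  54  56  57  55  50  47
   39  35]
 [ 37  36  33  35  37  37  41  45  46  47  53  55  57  61  58  55  53  47
   42  36]
 [ 38  40  42  48  50  52  52  56  55  57  58  59  57  60  58  56  53  48
   40  38]
 [ 38  38  46  53  58  58  58  59  59  59  61  59  58  62  59  58  55  52
   43  36]
 [ 37  38  46  55  59  60  60  60  60  60  59  59  60  58  60  59  59  53
   43  38]
 [ 37  39  46  56  60  60  60  59  59  60  59  59  59  61  61  60  58  56
   46  39]]
large_pointer [[278.0, 250.4]]
large_mark [[275.8, 253.2]]
t 5.1 p [ 0.548  -0.1454  0.0907] F [1.7  2.08 6.52] q [-0.47  0.31  1.75  0.    1.09  0.65] units [-3.077  0.748 -3.586]
```

View pics/p1.png

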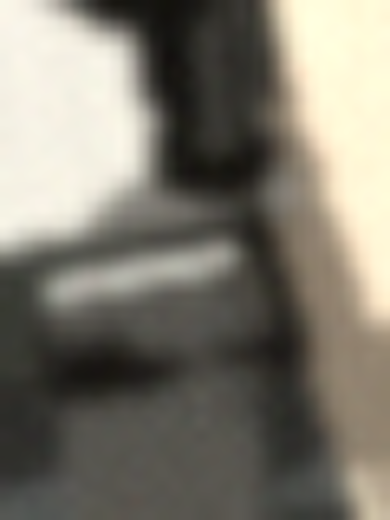

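```bash

python3 -m crank '[{"claw":1,"xyz":[0,0.016,0],"delta_rot":[0,0,0]},{"claw":1,"xyz":[0,0.016,0],"delta_rot":[0,0,0]},{"claw":1,"xyz":[0,0.016,0],"delta_rot":[0,0,0]}]'
python3 w.py L p2
```

```text
time: 5.4
eef_pos: [0.548, -0.1454, 0.0889]
tcp_rot: [-1.569, -0.001, -1.121]
wrist_force: [0.4, 2.8, 8.4]
finger_gap: 0.0002
[[150 151 148 141 130 117 106  95  88  85  81  75  67  63  63  63  56  47
   55  67]
 [150 147 136 121 103  90  83  82  79  77  74  68  65  62  61  60  50  39
   47  65]
 [135 129 115  94  76  67  66  66  65  65  62  64  63  67  73  69  50  33
   42  62]
 [ 95  91  81  69  60  58  62  70  76  81  84  90  93  98 101  92  63  39
   39  57]
 [ 59  62  71  76  80  82  90  98 105 107 110 113 111 106  95  82  60  41
   37  51]
 [ 53  71  89 103 109 110 113 113 110 102  96  93  92  83  72  61  53  46
   40  47]
 [ 55  79 102 107 102  96  93  91  85  75  69  67  66  64  61  56  53  50
   40  40]
 [ 51  65  81  83  76  69  67  66  65  62  61  61  60  59  58  57  54  50
   41  35]
 [ 45  52  59  62  60  58  55  56  58  57  59  59  58  56  59  57  53  51
   42  36]
 [ 43  45  50  52  53  51  48  49  56  57  57  59  59  58  55  54  50  48
   40  33]
 [ 42  40  41  41  38  39  36  40  48  52  54  54  56  55  53  52  47  43
   35  30]
 [ 41  36  32  30  29  26  26  28  34  40  41  43  50  52  48  42  38  35
   29  28]
 [ 40  34  27  26  24  23  22  25  26  29  34  40  47  51  47  41  38  35
   30  28]
 [ 37  33  27  26  24  25  29  29  32  35  39  48  51  55  53  50  47  41
   35  33]
 [ 35  36  35  34  37  39  42  45  46  48  53  57  60  59  55  54  51  45
   40  36]
 [ 37  38  43  47  51  50  55  56  55  58  59  60  60  59  56  56  53  47
   42  36]
 [ 37  38  45  54  56  57  58  59  58  60  59  60  59  59  60  58  56  51
   42  37]
 [ 38  38  46  55  61  61  60  59  59  60  59  60  61  60  59  61  59  51
   44  39]
 [ 37  38  45  56  60  59  60  60  59  60  60  60  59  61  61  61  61  56
   46  39]]
large_pointer [[277.7, 251.3]]
large_mark [[275.5, 254.5]]
t 5.65 p [ 0.548  -0.1454  0.089 ] F [0.13 2.57 7.17] q [-0.47  0.31  1.75  0.    1.08  0.65] units [-3.077  0.733 -3.587]
```

View pics/p2.png

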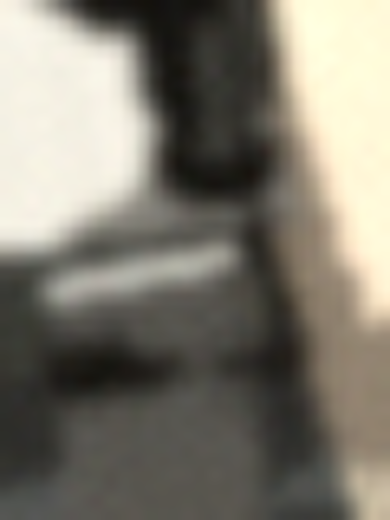

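The needle tip (scene pixel 278, 251.6) is level with the marker tip (275, 252). I'll hold it here, then release.

```bash

python3 -m crank '[{"claw":1,"xyz":[0,0.004,0],"delta_rot":[0,0,0]},{"claw":1,"xyz":[0,0.004,0],"delta_rot":[0,0,0]},{"claw":1,"xyz":[0,0.004,0],"delta_rot":[0,0,0]},{"claw":1,"xyz":[0,0.004,0],"delta_rot":[0,0,0]},{"claw":1,"xyz":[0,0.004,0],"delta_rot":[0,0,0]},{"claw":1,"xyz":[0,0.004,0],"delta_rot":[0,0,0]},{"claw":1,"xyz":[0,0.004,0],"delta_rot":[0,0,0]},{"claw":1,"xyz":[0,0.004,0],"delta_rot":[0,0,0]}]'
python3 -m crank '[{"claw":1,"xyz":[0,-0.06,0],"delta_rot":[0,0,0]},{"claw":1,"xyz":[0,-0.15,0],"delta_rot":[0,0,0]},{"claw":1,"xyz":[0,-0.4,0],"delta_rot":[0,0,0]},{"claw":1,"xyz":[0,-0.4,0],"delta_rot":[0,0,0]},{"claw":1,"xyz":[0,-0.4,0],"delta_rot":[0,0,0]},{"claw":1,"xyz":[0,-0.4,0],"delta_rot":[0,0,0]},{"claw":1,"xyz":[0,-0.4,0],"delta_rot":[0,0,0]}]'
python3 w.py L p3 | tail -3; python3 to.py .5375 .186 .104
```

```text
time: 6.45
eef_pos: [0.548, -0.1454, 0.0885]
tcp_rot: [-1.569, -0.001, -1.121]
wrist_force: [0.4, 2.6, 9.0]
finger_gap: 0.0003
time: 7.15
eef_pos: [0.5463, -0.145, 0.1342]
tcp_rot: [-1.573, 0.002, -1.121]
wrist_force: [-0.3, 0.2, -0.7]
finger_gap: 0.0001
large_pointer [[277.7, 245.6]]
large_mark [[276.7, 252.2]]
t 7.4 p [ 0.547  -0.1453  0.1351] F [-0.55 -0.21  0.32] q [-0.47  0.25  1.72 -0.    1.17  0.65] units [-3.071  1.129 -3.578]
t 7.4 p [ 0.547  -0.1453  0.1351] F [-0.55 -0.21  0.32] q [-0.47  0.25  1.72 -0.    1.17  0.65] units [-2.52   0.26   1.129]
```

View pics/p3.png

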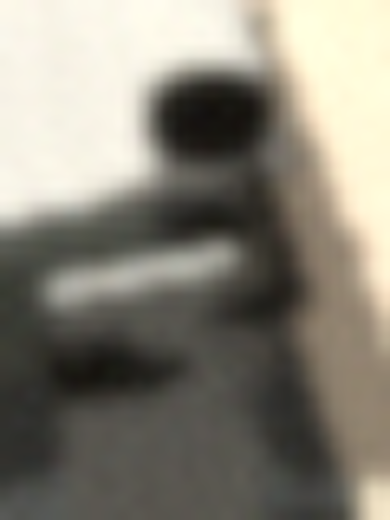

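```bash

python3 -m crank '[{"claw":1,"xyz":[-0.3,0,0.13],"delta_rot":[0,0,0]},{"claw":1,"xyz":[-0.6,0,0.27],"delta_rot":[0,0,0]},{"claw":1,"xyz":[-0.9,0,0.4],"delta_rot":[0,0,0]}]'
python3 -m crank '[{"claw":1,"xyz":[-0.3,0,0.13],"delta_rot":[0,0,0]},{"claw":1,"xyz":[-0.6,0,0.27],"delta_rot":[0,0,0]},{"claw":1,"xyz":[-0.9,0,0.4],"delta_rot":[0,0,0]}]'
python3 -m crank '[{"claw":1,"xyz":[-0.3,0,0.13],"delta_rot":[0,0,0]},{"claw":1,"xyz":[-0.6,0,0.27],"delta_rot":[0,0,0]},{"claw":1,"xyz":[-0.72,0,0.32],"delta_rot":[0,0,0]},{"claw":1,"xyz":[-0.72,0,0.32],"delta_rot":[0,0,0]},{"claw":1,"xyz":[-0.72,0,0.32],"delta_rot":[0,0,0]}]'
python3 to.py .5375 .1865 .097
python3 - <<'E'
from h import *
im=snap("top","t2.png"); s=snap("scene","s2.png")
cv2.imwrite("pics/t2z.png",np.hstack([cv2.resize(im[130:210,230:330,::-1],None,fx=4,fy=4,interpolation=2),cv2.resize(s[170:250,340:440,::-1],None,fx=4,fy=4,interpolation=2)]))
E
```

```text
time: 7.7
eef_pos: [0.5433, -0.0261, 0.1354]
tcp_rot: [-1.571, 0.0, -1.122]
wrist_force: [0.8, 0.5, 0.7]
finger_gap: -0.0001
time: 8.0
eef_pos: [0.5396, 0.0925, 0.1356]
tcp_rot: [-1.571, -0.0, -1.121]
wrist_force: [0.1, -0.0, -0.5]
finger_gap: 0.0001
time: 8.5
eef_pos: [0.5368, 0.1847, 0.1354]
tcp_rot: [-1.571, -0.001, -1.121]
wrist_force: [0.7, 1.0, 0.5]
finger_gap: 0.0002
t 8.5 p [0.5368 0.1847 0.1354] F [0.71 1.   0.51] q [ 0.12  0.25  1.72 -0.    1.17  1.24] units [-0.011  0.32   0.012]
```

View pics/t2z.png

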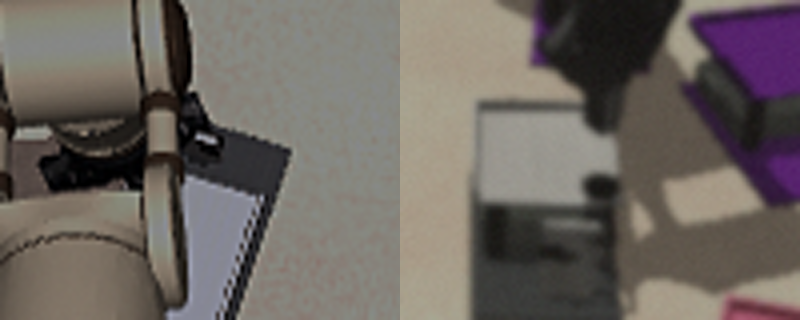

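The closed fingers are now directly above the small grey jogger's pad (scene pixel about 390,216), clear of the purple look-alike.

```bash

python3 -m crank '[{"claw":1,"xyz":[-0.011,0.2,0.012],"delta_rot":[0,0,0]},{"claw":1,"xyz":[-0.011,0.31,0.012],"delta_rot":[0,0,0]},{"claw":1,"xyz":[-0.011,0.31,0.012],"delta_rot":[0,0,0]},{"claw":1,"xyz":[-0.011,0.31,0.012],"delta_rot":[0,0,0]}]'
python3 -m crank '[{"claw":1,"xyz":[0,0.04,0],"delta_rot":[0,0,0]},{"claw":1,"xyz":[0,0.08,0],"delta_rot":[0,0,0]},{"claw":1,"xyz":[0,0.08,0],"delta_rot":[0,0,0]},{"claw":1,"xyz":[0,0.08,0],"delta_rot":[0,0,0]}]'
python3 to.py .5375 .1865 .082
```

```text
time: 9.0
eef_pos: [0.5374, 0.1866, 0.0982]
tcp_rot: [-1.572, 0.0, -1.122]
wrist_force: [0.1, -0.9, 0.3]
finger_gap: -0.0002
time: 9.4
eef_pos: [0.5381, 0.1872, 0.0893]
tcp_rot: [-1.57, -0.001, -1.121]
wrist_force: [0.6, 0.3, 2.0]
finger_gap: 0.0002
t 9.4 p [0.5381 0.1872 0.0893] F [0.59 0.29 1.98] q [ 0.12  0.32  1.74 -0.    1.08  1.24] units [ 0.003  0.061 -0.007]
```

```bash

python3 -m crank '[{"claw":1,"xyz":[0,0.025,0],"delta_rot":[0,0,0]},{"claw":1,"xyz":[0,0.05,0],"delta_rot":[0,0,0]},{"claw":1,"xyz":[0,0.05,0],"delta_rot":[0,0,0]}]'
python3 w.py S q1
```

```text
time: 9.7
eef_pos: [0.5386, 0.1875, 0.0834]
tcp_rot: [-1.568, -0.001, -1.121]
wrist_force: [1.9, 1.2, 4.8]
finger_gap: -0.0002
[[ 56  55  58  62  70  76  79  81  81  85  85  81  77  70  64  59  59  54
   46  39  44]
 [ 49  48  52  65  83  93  94  97 100 102 105 103  96  88  83  80  76  68
   48  33  43]
 [ 44  44  48  59  77  84  90  96  97 103 105 105 102  98  98  96  94  82
   57  35  42]
 [ 43  43  46  53  63  69  71  77  78  79  82  84  81  81  82  83  82  73
   53  37  42]
 [ 42  42  45  51  57  61  62  63  65  66  66  64  65  64  64  64  62  59
   49  41  41]
 [ 42  41  43  46  55  59  60  61  61  62  62  62  61  60  60  58  56  54
   49  41  39]
 [ 42  42  41  45  49  53  53  53  54  59  60  60  63  62  58  57  55  51
   48  41  40]
 [ 39  40  37  37  36  40  39  40  44  55  59  60  61  62  59  54  50  46
   43  39  39]
 [ 37  36  35  28  28  28  27  28  36  45  51  56  59  60  54  48  43  39
   35  35  35]
 [ 36  36  35  30  26  25  25  27  30  35  39  45  49  55  53  43  39  34
   33  30  33]
 [ 37  37  36  38  34  34  33  30  30  31  36  43  49  56  56  48  41  34
   31  28  33]
 [ 42  42  46  50  49  49  48  45  41  41  45  51  56  59  58  53  47  38
   31  31  35]
 [ 49  51  56  58  57  56  56  55  52  53  56  58  61  62  61  57  51  44
   35  35  37]
 [ 55  58  58  59  60  59  57  57  58  59  61  61  62  62  62  59  56  45
   38  37  35]
 [ 57  58  58  60  59  59  58  59  57  59  62  60  64  62  62  62  58  47
   39  37  37]
 [ 58  58  59  59  58  59  58  58  58  59  59  62  64  63  63  61  56  45
   39  36  38]
 [ 58  57  56  59  61  60  59  58  59  59  59  62  62  61  62  60  55  45
   40  36  40]]
small_pointer [[386.5, 232.0], [445.1, 297.7], [457.1, 199.2]]
small_mark [[388.6, 232.6], [442.1, 302.7], [451.0, 201.9]]
t 9.95 p [0.5386 0.1875 0.0836] F [0.81 1.23 6.84] q [0.12 0.32 1.74 0.   1.07 1.24] units [-0.545  0.685 -4.723]
```

View pics/q1.png

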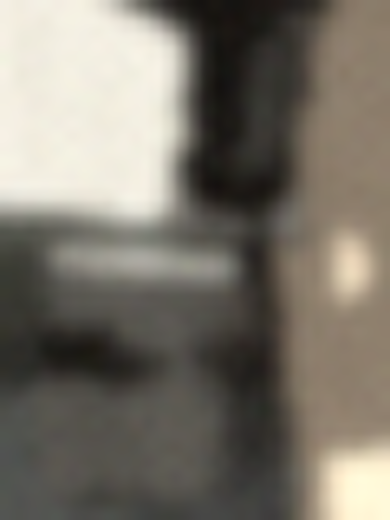

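```bash

python3 -m crank '[{"claw":1,"xyz":[0,0.013,0],"delta_rot":[0,0,0]},{"claw":1,"xyz":[0,0.013,0],"delta_rot":[0,0,0]},{"claw":1,"xyz":[0,0.013,0],"delta_rot":[0,0,0]}]'
python3 w.py S q2
```

```text
time: 10.25
eef_pos: [0.5386, 0.1875, 0.0823]
tcp_rot: [-1.568, -0.001, -1.121]
wrist_force: [0.4, 0.5, 6.1]
finger_gap: 0.0001
[[ 56  56  57  62  71  79  81  84  84  84  87  85  79  76  70  67  64  59
   51  44  50]
 [ 48  48  52  65  83  91  95  98 101 101 103 102  96  90  85  84  82  70
   51  38  44]
 [ 44  45  48  60  76  86  90  94  98 100 104 104 100  98  97  96  95  83
   57  36  46]
 [ 45  44  46  53  63  70  72  76  78  81  82  81  81  83  82  82  81  72
   53  37  46]
 [ 41  44  43  49  58  61  61  63  64  65  66  65  64  65  64  65  64  59
   49  39  46]
 [ 42  42  43  47  56  58  58  59  61  62  61  62  61  62  58  57  57  54
   50  41  42]
 [ 40  41  41  44  48  53  53  53  55  60  63  62  62  61  57  57  54  51
   48  40  40]
 [ 39  39  36  37  37  39  39  40  45  54  60  61  60  61  60  56  54  49
   48  40  37]
 [ 39  39  32  30  27  28  27  31  33  43  52  56  58  59  57  54  50  48
   42  37  35]
 [ 35  36  34  31  28  28  25  25  27  35  40  43  50  54  51  46  41  40
   37  29  34]
 [ 37  38  38  36  36  34  33  31  29  32  34  41  48  54  51  44  37  33
   29  28  32]
 [ 40  43  45  48  49  49  46  44  41  41  47  53  56  59  55  50  44  36
   31  28  31]
 [ 50  54  54  57  59  56  57  55  53  52  56  60  61  61  59  57  51  42
   35  34  35]
 [ 56  57  57  61  61  57  58  57  56  58  59  61  63  63  61  60  55  44
   39  37  37]
 [ 58  57  59  60  61  58  58  57  59  59  59  63  63  62  62  60  56  47
   38  37  36]
 [ 57  56  57  59  62  60  58  58  58  59  60  60  64  63  62  59  55  45
   38  36  36]
 [ 57  58  58  58  60  59  58  58  58  57  60  61  63  63  63  61  55  47
   41  38  38]]
small_pointer [[458.5, 197.4], [444.3, 299.7], [385.2, 235.5], [275.0, 251.3]]
small_mark [[446.1, 301.3], [452.3, 203.3], [386.5, 235.9]]
t 10.5 p [0.5386 0.1875 0.0823] F [0.96 1.81 6.95] q [0.12 0.33 1.74 0.   1.07 1.24] units [-0.545  0.673 -4.723]
```

View pics/q2.png

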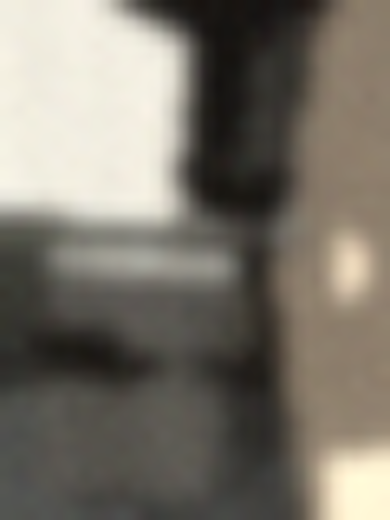

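The needle tip (scene pixel 386, 233.6) is level with the marker tip (383, 233.7). I'll hold and release.

```bash

python3 -m crank '[{"claw":1,"xyz":[0,0.001,0],"delta_rot":[0,0,0]},{"claw":1,"xyz":[0,0.001,0],"delta_rot":[0,0,0]},{"claw":1,"xyz":[0,0.001,0],"delta_rot":[0,0,0]},{"claw":1,"xyz":[0,0.001,0],"delta_rot":[0,0,0]},{"claw":1,"xyz":[0,0.001,0],"delta_rot":[0,0,0]},{"claw":1,"xyz":[0,0.001,0],"delta_rot":[0,0,0]},{"claw":1,"xyz":[0,0.001,0],"delta_rot":[0,0,0]},{"claw":1,"xyz":[0,0.001,0],"delta_rot":[0,0,0]}]'
python3 -m crank '[{"claw":1,"xyz":[0,-0.06,0],"delta_rot":[0,0,0]},{"claw":1,"xyz":[0,-0.15,0],"delta_rot":[0,0,0]},{"claw":1,"xyz":[0,-0.5,0],"delta_rot":[0,0,0]},{"claw":1,"xyz":[0,-0.9,0],"delta_rot":[0,0,0]},{"claw":1,"xyz":[0,-0.9,0],"delta_rot":[0,0,0]},{"claw":1,"xyz":[0,-0.9,0],"delta_rot":[0,0,0]},{"claw":1,"xyz":[0,-0.9,0],"delta_rot":[0,0,0]},{"claw":1,"xyz":[0,-0.9,0],"delta_rot":[0,0,0]}]'
python3 w.py S q3|tail -3
python3 -c "
from h import *
snap('scene','s3.png')"
```

```text
time: 11.3
eef_pos: [0.5386, 0.1875, 0.0822]
tcp_rot: [-1.568, -0.001, -1.121]
wrist_force: [1.0, 0.8, 6.2]
finger_gap: 0.0004
time: 12.1
eef_pos: [0.5361, 0.187, 0.187]
tcp_rot: [-1.575, 0.001, -1.121]
wrist_force: [0.0, -0.8, -0.2]
finger_gap: 0.0003
small_pointer [[456.5, 199.8], [441.6, 298.6], [386.4, 227.2]]
small_mark [[440.9, 301.2], [453.5, 201.2], [386.2, 233.2]]
t 12.35 p [0.5371 0.1872 0.1883] F [0.1  0.38 0.78] q [0.12 0.19 1.67 0.   1.28 1.24] units [-0.541  1.575 -4.707]
```

View pics/q3.png

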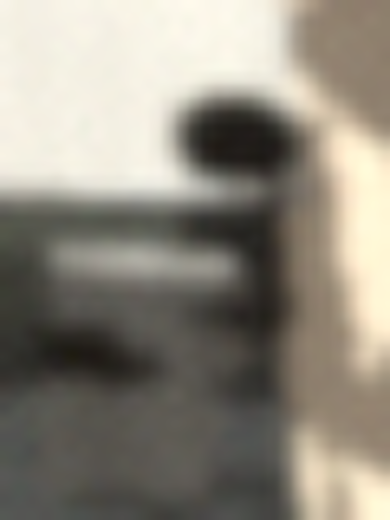

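View pics/s3.png

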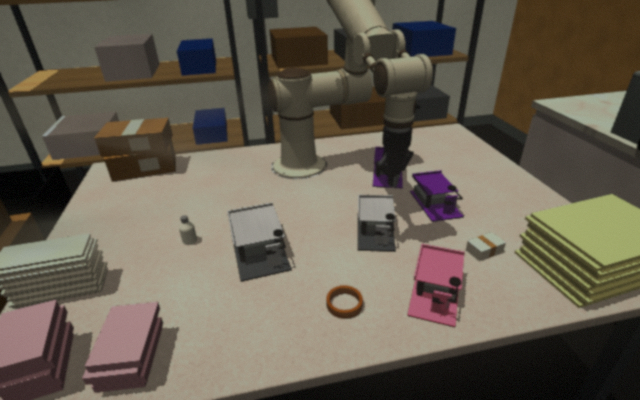

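Both trays are back at rest: the needles are near scene pixels (278,248) and (387,229). The tape, cards and glue haven't moved, and the arm is clear of everything.

```bash
python3 -c "
from bench import bot
print(bot.job_done())"
```

```text
the job is handed in; nothing more can be done
None
```

I pressed the large jogger's pad and then the small one's with the closed fingertips. Each was stopped with its needle level with the marker tip, held for about a second and released. I handed the job in at about 12.4 s; the hand-in gives no verdict.

- **Large:** the last picture before the final hold put the needle within about 1 to 2 mm of the marker, slightly low if anything. I pressed about 0.5 mm further for the hold and took no picture after that.
- **Small:** the needle was level with the marker to within about 0.5 mm just before the hold, and the arm stayed put through it.
- **After release:** pictures show both trays back at rest. The markers, tape, cards and glue bottle look unmoved, and the wrist force is near zero with the arm clear.

**Checks that disagreed:**
- **Network readings of the marks:** the spotting network put the marks about 1 to 3 pixels (roughly 3 to 10 mm) lower than my pixel-row readings. Its readings scattered, and for the small mark they fell outside the possible range, so I relied on the needle and marker tips as they appear in the pictures.
- **Force on the large pad:** it read 7 to 9 N, against about 6 N expected for that travel. I put this down to off-centre contact.

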